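Weigh the sealed canister on the bakery's hook scale

ROBOT

A 7-joint arm with a two-finger parallel gripper is mounted at the origin on the work surface. World frame = base frame: x ahead of the robot, y to its left, z up, the work surface at z = 0. Lengths are in mm, angles in rad, forces in N, time in s.
With the tool pointing down it reaches from about 400 to 875 mm from the base axis. Payload 4.4 kg.
Tool frame: the origin (TCP) lies between the finger pads, 19 mm behind the fingertips; this is the grasp point; z points along the fingers, y is the line along which they close (so a half turn about z gives the same grasp; the last joint's range is limited). The gripper opens to 85 mm and grips with 20 to 120 N. Pads are 22 mm wide; open, the fingers measure 114 mm over their backs; the gripper's body (76 mm by 85 mm) begins 54 mm behind the grasp point. The pads swing forward as they close: fully open they stand 13 mm farther back than shut.
Start: joints at [1.18, 0.628, 0.038, 1.517, -0.027, 0.996, -0.02], TCP at [207.455, -616.02, 250.013] pointing down, gripper open.
Joint ranges: [-3.06, 3.06], [-0.37, 2.12], [-1.25, 1.32], [0.18, 2.47], [-1.1, 4.24], [0.23, 1.98], [-2.94, 2.94]. Speed limits (rad/s): [2.57, 2.57, 3.14, 3.14, 3.14, 3.14, 3.14].

INTERFACE

Orientations are given as [roll, pitch, yaw] about the fixed x, y, z axes, in that order (R = Rz(yaw) Ry(pitch) Rx(roll)).
In Python, from cell import read_state, get_image, finish_job gives the robot as it stands.
- The arm moves only by the tool send_rows, never from a script. Its argument "series" is a list of rows, each an object of numbers: "ax", "ay", "az": the turn, a rotation vector about the tool's x, y, z in rad; "dx", "dy", "dz": the shift along the tool's x, y, z in cm; "hand": the closure, from 0 (fully open) to 1 (shut). In form: [{"ax": .., "ay": .., "az": .., "dx": .., "dy": .., "dz": .., "hand": ..}, ...]. A call has 1 to 10 rows; each row is the pose to reach, as a shift and turn from the pose commanded when the call began, along the tool's axes at that moment; what a row does not reach only later rows make up. A row lasts 1/10 s, in which the tool goes at most 50 mm and 8.59 degrees, less where a joint would pass 70% of its speed; a pose out of reach is approached as far as the arm can. A call with a gripper value outside its range is refused whole. The fingers move at their own pace and stop on an object; the grip force is fixed at half the most. Time passes only in rows, so rows that repeat a pose let the fingers close. It gives the time, the measured TCP pose, the force, the opening and the grip force at its end, in the units of the state.
- read_state(): the state, without advancing time (a new reading comes with each control period).
- get_image(name): name is "scene" or "top" or "wrist"; returns a dict with "pixels" (384x512x3 uint8, red, green, blue), "mtx" (3x3 intrinsics, pixels), "R" (3x3) and "t" (3): a world point X has camera coordinates R X + t. Camera axes: x right, y down, z forward; pixel columns grow to the right and rows downward; lengths in mm; the calibration is good to about 2 mm. A picture is of the moment at which its call begins. There is no depth.
- finish_job(): hands the job in; it is judged then, once.
The state is a dict: "clock": time; "qpos": joint angles; "qd": joint speeds; "tau": joint torques, N m; "eef_pos": TCP position; "tool_rot": TCP orientation; "force": force on the tool from outside, world axes, zero at the start; "torque": the same for the moment, N m; "width": finger opening in mm; "gripper_force": force on a finger pad.
Only numpy, scipy, OpenCV 4.12 (cv2) and the standard library are available. Lean on these libraries where they do the work, as an engineer would, in place of code of your own. Each camera call takes 0.05 s, during which the arm holds its last target. There are 200 camera calls.

TASK

Weigh the small steel canister: hang it by its wire handle on the hook of the spring scale, easing its whole weight onto the hook so gently that the hook neither drops, bounces nor springs up, then let go and leave it hanging until it has settled and hung still for two full seconds. Then take it off just as gently, and stand it upright, wholly on the dark wooden board, leaving the jar, cup and bottle where they are.

Things in the scene. Friction and masses are not known exactly. Their poses are not given: they have to be found in the camera images.
- canister: closed steel canister, 63 mm diameter, 68 mm high, blue band, of unknown weight below 0.95 kg. Origin: centre of its underside, z up. A rigid wire handle (8 mm wire) stands over it in its y-z plane, uprights at y = +-28 mm, sloping up to a level bar along y; 52 mm free between lid and bar, 48 mm free width. On the bar a black grip tab. Half a turn about z gives the same shape
- can_bar (a point): centre of the handle's top bar, on the canister's axis 124 mm above its underside; the wire is 8 mm thick
- can_grip (a point): middle of the black grip tab, 152 mm above the canister's underside. The tab is 20 mm along the canister's x, 14 mm along its y (grip it across y), from 127 to 167 mm above the underside. A TCP here, fingers down, keeps the tips clear of wire and hook
- scale: white spring column scale fixed to the counter. Origin: centre of the underside, z up; foot 150 x 120 mm, column 56 x 70 mm, 326 mm high. A hook arm (8 mm round red-coated rod) sticks out along the scale's -x, dips to its seat 150 mm from the column's axis and turns up at its tip, 173 mm out. To hang, the canister's y axis lies along the scale's y axis (either way round)
- hook_seat (a point): where the middle of the canister's bar lies when hung (the bar's centre, 8 mm above the rod's centre line at the lowest point of the dip); moves down with the hook; 250 mm above the counter when unloaded. The straight rod from the column ends 35 mm inward of it, 8 mm higher (centre line)
- hook_tip (a point): highest point of the upturned tip of the hook, 23 mm further out than hook_seat along the scale's -x and 14 mm above hook_seat; the bar must pass over it (bar centre at least 18 mm above hook_seat) to go on or off
- hook_arm (a joint): how far the hook has sunk, m: 0 unloaded (upper stop), end stop 0.112. Spring: starts to move at 0.45 N, then 0.9 N per 10 mm, so the canister sinks it up to 97 mm; lightly damped, bounces if load is let go or taken off suddenly. Delicate: never drive it faster than 80 mm/s up or down, to within 5 mm of the end stop, or load or touch it with more than 15 N
- board: dark wooden board, 140 x 140 mm, 16 mm thick, fixed on the counter. Origin: centre of its underside
- jar: amber glass jar with brass lid, 68 mm diameter, 95 mm high, origin under its centre; leave alone
- cup: white cup, 72 mm diameter, 85 mm high, origin under its centre; leave alone
- bottle: small green glass bottle, 54 mm diameter, 140 mm high, origin under its centre; leave alone

How it is judged (in metres and radians):
On the way:
1. the canister hangs free on the hook, let go, and hook and canister are still for two seconds (distance between can_bar and hook_seat below 0.012 m and value of joint hook_arm above 0.01 m and contact force between canister and scale above 1.5 N and contact force between canister and the fingers below 0.1 N and velocity of joint hook_arm between -0.012 and 0.012 m/s and linear speed of canister below 0.03 m/s), for 2 s.
At the end, for the whole second after the job is handed in: the canister stands upright (within 0.1 rad) and at rest on the wooden board, its foot wholly on it (axis within 40 mm of the board's centre along each of its sides), and the hook is empty and back at the top (within 4 mm) (x of canister in the frame of board between -0.04 and 0.04 m and y of canister in the frame of board between -0.04 and 0.04 m and z of canister in the frame of board between 0.012 and 0.021 m and angle between canister's own z axis and vertical below 0.1 rad and linear speed of canister below 0.01 m/s and value of joint hook_arm below 0.004 m); the robot touches nothing.
It fails at once if the hook drops, bounces or springs up: faster than 80 mm/s (velocity of joint hook_arm above 0.08 m/s or velocity of joint hook_arm below -0.08 m/s).
It fails at once if the hook is pulled to within 5 mm of its end stop (value of joint hook_arm above 0.107 m).
It fails at once if the canister loads the scale with more than 15 N (contact force between canister and scale above 15 N).
It fails at once if the robot presses on the scale with more than 15 N (contact force between any of the fingers, the arm and scale above 15 N).
It fails at once if the jar, cup or bottle is pushed more than 30 mm or knocked over (distance of any of jar, cup, bottle from where it was at the start of the episode above 0.03 m or angle between any of jar, cup, bottle's own z axis and vertical above 0.35 rad).
It also fails if it takes over 72 s, if anything falls off the work surface, if the arm or the gripper's body presses on something with over 40 N, if the wrist force passes 120 N, or if a joint passes its speed limit or range.

## Working session

There is one attempt and no reset: what is moved stays moved. The work goes in short steps, Python scripts to look and compute and a tool call to move; the robot and the scene stay as the last step left them, time stands still between calls to the robot, and variables do not carry over. Pictures are saved under pics/ and viewed, at most 14 in all, crops included, and the job is handed in when it is done.

Besides the shell and the picture viewer there is one more tool, called after ">>>" in YAML: its name, and indented under it one key for each argument. send_rows: Moves the arm, as the interface text tells. Its arguments: {"type":"object","properties":{"series":{"type":"array","items":{"type":"object","properties":{"ax":{"type":"number"},"ay":{"type":"number"},"az":{"type":"number"},"dx":{"type":"number"},"dy":{"type":"number"},"dz":{"type":"number"},"hand":{"type":"number"}}}}},"required":["series"]}

```bash
mkdir -p pics; cat > h.py <<'E'
import numpy as np, cv2
from cell import read_state, get_image, finish_job
def snap(n,f):
    g=get_image(n); cv2.imwrite(f'pics/{f}.png',cv2.cvtColor(g['pixels'],cv2.COLOR_RGB2BGR)); 
    np.savez(f'pics/{f}.npz',**{k:np.array(v) for k,v in g.items()}); return g
def proj(g,X): 
    X=np.atleast_2d(X).astype(float); c=X@np.array(g['R']).T+np.array(g['t']).ravel(); p=c@np.array(g['mtx']).T; return p[:,:2]/p[:,2:]
def ray(g,u,v,z):
    R=np.array(g['R']);t=np.array(g['t']).ravel(); d=R.T@np.linalg.solve(np.array(g['mtx']),[u,v,1]); c=-R.T@t
    return c+d*(z-c[2])/d[2]
E
python3 - <<'E'
from h import *
s=read_state(); print({k:np.round(v,3).tolist() for k,v in s.items()})
a=snap('top','top0');b=snap('scene','scene0')
for g in(a,b): print(np.round(-np.array(g['R']).T@np.array(g['t']).ravel()), np.round(g['R'],3).tolist())
cv2.imwrite('pics/both.png',cv2.resize(cv2.vconcat([cv2.imread('pics/top0.png'),cv2.imread('pics/scene0.png')]),None,fx=.78,fy=.78))
E
```

```text
{'clock': 0.0, 'qpos': [1.18, 0.629, 0.038, 1.518, -0.027, 0.996, -0.02], 'qd': [0.001, -0.001, -0.0, -0.001, -0.001, -0.0, 0.001], 'tau': [0.0, -56.341, 1.227, -19.344, 0.011, 0.011, 0.0], 'eef_pos': [207.295, -615.429, 249.102], 'tool_rot': [-3.14, -0.0, 0.325], 'force': [-0.47, -0.328, -1.046], 'torque': [0.019, -0.049, 0.056], 'gripper_force': 0.0, 'width': 85.476}
[ 463.   -9. 1303.] [[0.015, -1.0, 0.002], [-0.996, -0.015, -0.091], [0.091, -0.001, -0.996]]
[1150.  411. 1401.] [[-0.585, 0.811, -0.004], [0.696, 0.5, -0.515], [-0.416, -0.305, -0.857]]
```

View pics/top0.png

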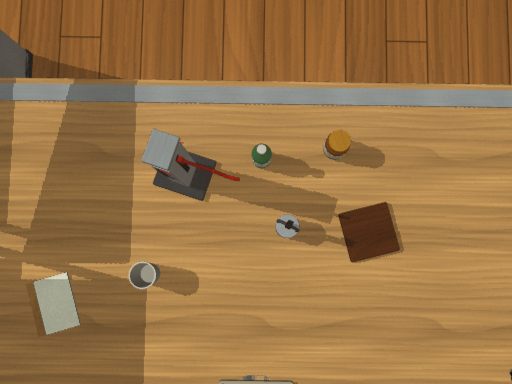

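View pics/scene0.png

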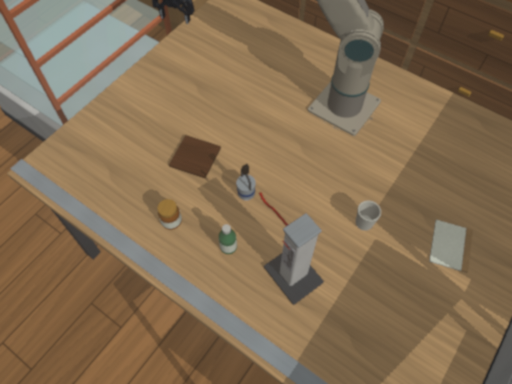

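The top view shows the canister at about (288,226) with its handle and tab near (289,225). The board is at (369,232), the scale at (185,173) with its red hook arm ending at (238,180), the bottle at (262,155), the jar at (338,143) and the cup at (144,275). The scene view agrees.

```bash
python3 - <<'E'
from h import *
def L(f): return dict(np.load(f'pics/{f}.npz'))
for f in('top0','scene0'):
    g=L(f); im=g['pixels'].astype(int); r,gg,b=im[...,0],im[...,1],im[...,2]
    red=((r>110)&(gg<60)&(b<60)) if f=='top0' else ((r>100)&(gg<70)&(b<70)&(r-gg>70))
    if f=='scene0': red[:, :230]=False; red[:180]=False; red[240:]=False; red[:,320:]=False
    else: red[:140]=False; red[200:]=False; red[:,260:]=False
    ys,xs=np.nonzero(red); print(f,len(xs),xs.min(),xs.max(),ys.min(),ys.max())
    o=np.argsort(xs); print([(int(xs[i]),int(ys[i])) for i in o][::3])
    if f=='top0': tip=xs.argmax()
    else: tip=xs.argmin()
    for z in(250,260): print('tip',z,ray(g,xs[tip]+.5,ys[tip]+.5,z).round(1))
g=L('top0'); im=g['pixels'].astype(int)
m=((im.sum(2)<190)).astype(np.uint8); m[:190]=0;m[280:]=0;m[:,:330]=0;m[:,410:]=0
m=cv2.morphologyEx(m,cv2.MORPH_OPEN,np.ones((5,5)))
cs=max(cv2.findContours(m,0,2)[0],key=cv2.contourArea); rc=cv2.minAreaRect(cs); bx=cv2.boxPoints(rc)
P=np.array([ray(g,u+.5,v+.5,16) for u,v in bx]); print('board',P.round(1).tolist(),P.mean(0).round(1),[np.linalg.norm(P[i]-P[i-1]).round(1) for i in range(4)],np.degrees(np.arctan2(*(P[1]-P[0])[1::-1])))
for n,u,v,z in(('can lid',288,227,68),('jar',339,141,95),('cup',143,275,85),('bottle',262,149,140)): print(n,ray(g,u,v,z).round(1))
a=cv2.imread('pics/top0.png')[130:250,140:300]; b=cv2.imread('pics/scene0.png')[150:270,200:360]
cv2.imwrite('pics/crop.png',cv2.resize(cv2.hconcat([a,b]),(800,300),interpolation=2))
E
```

```text
top0 185 160 239 156 180
[(160, 170), (164, 171), (170, 173), (178, 159), (178, 160), (179, 158), (179, 157), (180, 158), (180, 159), (181, 160), (181, 158), (182, 157), (184, 161), (185, 161), (186, 162), (187, 162), (189, 163), (191, 163), (192, 164), (193, 164), (195, 165), (196, 165), (198, 165), (199, 167), (201, 166), (202, 167), (204, 168), (206, 168), (207, 168), (209, 169), (210, 170), (212, 171), (213, 172), (213, 169), (214, 172), (215, 171), (216, 173), (217, 171), (218, 171), (219, 173), (220, 174), (221, 175), (222, 175), (223, 174), (224, 176), (225, 175), (226, 176), (227, 175), (228, 177), (229, 176), (230, 176), (231, 178), (231, 177), (232, 177), (233, 179), (234, 178), (235, 180), (236, 177), (236, 178), (237, 180), (238, 179), (239, 178)]
tip 250 [618.6  41.7 250. ]
tip 260 [617.1  41.2 260. ]
scene0 13 260 265 193 202
[(260, 193), (261, 195), (262, 198), (263, 200), (265, 202)]
tip 250 [612.2  42.2 250. ]
tip 260 [616.9  45.4 260. ]
board [[556.4, -224.3, 16.0], [593.8, -361.5, 16.0], [459.1, -394.8, 16.0], [422.4, -258.8, 16.0]] [ 507.9 -309.8   16. ] [np.float64(138.4), np.float64(142.2), np.float64(138.8), np.float64(140.8)] -74.7527873960992
can lid [516.9 -81.5  68. ]
jar [ 745.9 -213.1   95. ]
cup [385.6 295.9  85. ]
bottle [711.6  -9.  140. ]
```

View pics/crop.png

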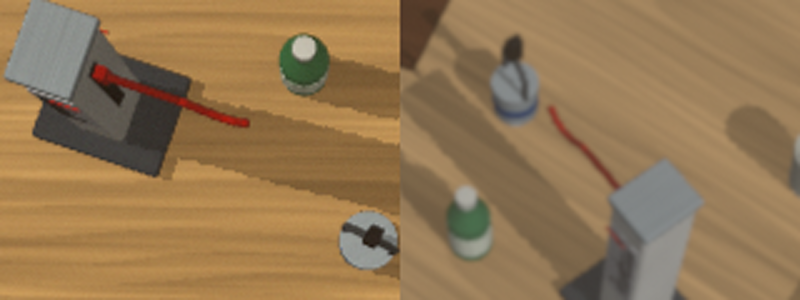

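```bash
python3 - <<'E'
from h import *
g=dict(np.load('pics/top0.npz')); im=g['pixels'].astype(int); r,gg,b=im[...,0],im[...,1],im[...,2]
ex=np.clip(r-2*np.maximum(gg,b),0,None); ex[:150]=0; ex[190:]=0; ex[:,:186]=0; ex[:,248:]=0
w=[];P=[]
for u in range(187,243):
    c=ex[:,u]; 
    if c.sum()>60: P.append(ray(g,u+.5,(c*(np.arange(len(c))+.5)).sum()/c.sum(),250)); print(u,c.sum(),P[-1][:2].round(1)) if u>232 else 0
P=np.array(P); Q=P[:34,:2]; c=Q.mean(0); d=np.linalg.svd(Q-c)[2][0]; d*=np.sign(d[1])
print('scale +x dir',d,np.degrees(np.arctan2(d[1],d[0])),'c',c, 'resid tip',[(p[:2]-c)@[-d[1],d[0]] for p in P[-6:]], 'along',[(p[:2]-c)@d for p in P[-3:]])
s=dict(np.load('pics/scene0.npz')); im2=s['pixels'].astype(int)
for z in(250,264):
    tip=ray(g,239.5,179,z)[:2]; 
    for e in(0,4): print(z,e,'seat',tip+(23+e)*d,'axis',tip+(173+e)*d)
# candidate check: project column top corners
tip=ray(g,239.5,179,262)[:2]; ax=tip+175*d; n=np.array([-d[1],d[0]])
C=[[*(ax+sx*28*d+sy*35*n),326] for sx in(-1,1) for sy in(-1,1)]; F=[[*(ax+sx*75*d+sy*60*n),0] for sx in(-1,1) for sy in(-1,1)]
print(proj(g,C).round(),proj(g,F).round(),proj(s,C).round())
E
```

```text
233 249 [618.3  55.4]
234 211 [618.2  53.1]
235 207 [617.8  50.8]
236 195 [617.   48.5]
237 256 [616.8  46.2]
238 195 [616.7  43.9]
scale +x dir [0.31238548 0.94995543] 71.79695040667819 c [641.68979323 123.75073939] resid tip [np.float64(0.8894140102000213), np.float64(0.2383839011469835), np.float64(-0.09589874373520323), np.float64(-0.04633275065801467), np.float64(-0.5833976536287616), np.float64(-1.2317504434998316)] along [np.float64(-79.19110850064149), np.float64(-81.43440543358533), np.float64(-83.63864670561706)]
250 0 seat [624.61099695  63.48010488] axis [671.46881906 205.97341878]
250 4 seat [625.86053887  67.27992658] axis [672.71836099 209.77324048]
264 0 seat [622.55628846  62.81352958] axis [669.41411057 205.30684348]
264 4 seat [623.80583038  66.61335128] axis [670.6636525  209.10666518]
[[179. 137.]
 [168. 168.]
 [154. 129.]
 [143. 159.]] [[217. 161.]
 [203. 201.]
 [168. 144.]
 [153. 184.]] [[283. 228.]
 [305. 213.]
 [298. 245.]
 [320. 229.]]
```

>>> send_rows:
  series:
    - {"dz":0,"dx":0,"dy":0,"hand":0}

```text
invalid input at $.series[0]: expected keys ax, ay, az, dx, dy, dz, hand
```

>>> send_rows:
  series:
    - {"ax":0,"ay":0,"az":0.15,"dx":4,"dy":-3,"dz":-2,"hand":0}
    - {"ax":0,"ay":0,"az":0.3,"dx":8,"dy":-6.5,"dz":-4,"hand":0}
    - {"ax":0,"ay":0,"az":0.45,"dx":12,"dy":-10,"dz":-6,"hand":0}
    - {"ax":0,"ay":0,"az":0.6,"dx":16,"dy":-13.5,"dz":-6,"hand":0}
    - {"ax":0,"ay":0,"az":0.7,"dx":20,"dy":-17,"dz":-6,"hand":0}
    - {"ax":0,"ay":0,"az":0.7,"dx":24,"dy":-20.5,"dz":-6,"hand":0}
    - {"ax":0,"ay":0,"az":0.7,"dx":28,"dy":-24.5,"dz":-6,"hand":0}
    - {"ax":0,"ay":0,"az":0.7,"dx":32,"dy":-28,"dz":-6,"hand":0}
    - {"ax":0,"ay":0,"az":0.7,"dx":36,"dy":-31.5,"dz":-6,"hand":0}
    - {"ax":0,"ay":0,"az":0.7,"dx":40,"dy":-35,"dz":-6,"hand":0}

```text
clock: 1.1
eef_pos: [454.3, -191.0, 310.0]
tool_rot: [3.142, 0.0, -0.375]
force: [1.0, -0.2, -0.2]
width: 85.5
gripper_force: 0.0
```

```bash
python3 - <<'E'
from h import *
g=snap('wrist','w1'); print(np.round(-g['R'].T@np.array(g['t']).ravel()),np.round(g['R'],2).tolist(),np.round(g['mtx']).tolist()); print(proj(g,[[517,-82,0],[517,-82,68],[517,-82,152]]))
print(np.round(read_state()['qpos'],2),read_state()['eef_pos'])
E
```

```text
[ 525. -220.  433.] [[-0.37, -0.93, -0.0], [-0.89, 0.35, 0.29], [-0.27, 0.11, -0.96]] [[324.0, 0.0, 260.0], [0.0, 324.0, 190.0], [0.0, 0.0, 1.0]]
[[165.68827061 136.03816198]
 [148.98292119 144.09301903]
 [117.86144619 159.09893276]]
[ 0.22  0.34  0.14  1.86 -0.07  0.94 -1.54] [ 459.51929676 -181.25493866  309.73227203]
```

View pics/w1.png

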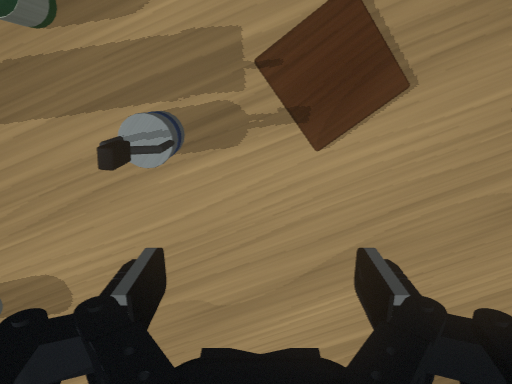

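>>> send_rows:
  series:
    - {"ax":0,"ay":0,"az":0,"dx":-2,"dy":-4,"dz":0,"hand":0}
    - {"ax":0,"ay":0,"az":0,"dx":-4.5,"dy":-8,"dz":0,"hand":0}
    - {"ax":0,"ay":0,"az":0,"dx":-4.5,"dy":-9.5,"dz":0,"hand":0}
    - {"ax":0,"ay":0,"az":0,"dx":-4.5,"dy":-9.5,"dz":0,"hand":0}
    - {"ax":0,"ay":0,"az":0,"dx":-4.5,"dy":-9.5,"dz":0,"hand":0}

```text
clock: 1.65
eef_pos: [446.7, -88.9, 309.9]
tool_rot: [3.141, -0.0, -0.375]
force: [0.5, -0.1, -0.6]
width: 85.4
gripper_force: 0.0
```

```bash
python3 - <<'E'
from h import *
g=snap('wrist','w2'); t=snap('top','top2')
s=read_state();print(s['eef_pos'],s['force'],proj(g,[[517,-82,0],[517,-82,68],[517,-82,152]]).round(1),-g['R'].T@np.array(g['t']).ravel())
a=cv2.imread('pics/w2.png')[60:360,60:460]; cv2.imwrite('pics/w2c.png',cv2.resize(a,(800,600),interpolation=2))
E
```

```text
[446.56846602 -89.75607887 309.91020662] [-0.14611493 -0.01646668 -0.53267912] [[234.1 101.4]
 [229.4 103.4]
 [220.5 107.1]] [ 517.25317891 -117.37207172  433.40530791]
```

View pics/w2c.png

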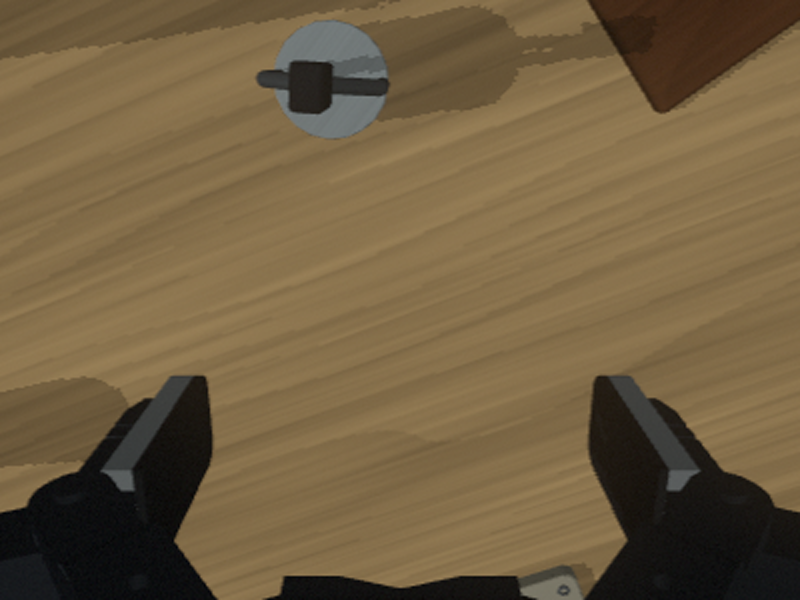

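The wrist crop shows the lid circle centred at (331,80) and the handle bar from (258,78) to (388,87), with the tab at (310,86). The handle is almost parallel to the finger line, about 4° off.

```bash
python3 - <<'E'
from h import *
g=dict(np.load('pics/w2.npz')); P=lambda u,v,z: ray(g,60+u/2,60+v/2,z)
print('lid',P(331,80,68)); a,b=P(258,78,124),P(388,87,124); print('bar',a,b,(a+b)/2,np.linalg.norm(a-b),np.degrees(np.arctan2(*(a-b)[1::-1])))
print('tab top mid',P(310,80,167),[P(u,v,167)[:2].round(1) for u,v in((291,61),(331,61),(331,108),(291,110))])
# board from w1 
h=dict(np.load('pics/w1.npz')); print('board corners',[ray(h,u,v,16)[:2].round(1) for u,v in((255,62),(317,151),(410,86))])
t=dict(np.load('pics/top2.npz')); t0=dict(np.load('pics/top0.npz'))
im=t0['pixels'][205:250,265:310].astype(int); m=(im.max(2)-im.min(2)<45)&(im.sum(2)>330); m=cv2.morphologyEx(m.astype(np.uint8),cv2.MORPH_CLOSE,np.ones((7,7)))
c=max(cv2.findContours(m,0,2)[0],key=cv2.contourArea);(x,y),r=cv2.minEnclosingCircle(c); print('top lid px',x+265.5,y+205.5,r,ray(t0,x+265.5,y+205.5,68))
E
```

```text
lid [521.84682976 -79.44519236  68.        ]
bar [534.22362909 -54.42568281 124.        ] [ 508.66723396 -108.47607319  124.        ] [521.44543153 -81.450878   124.        ] 59.787741487516065 64.69402821245049
tab top mid [523.64367752 -81.99024311 167.        ] [array([533., -78.]), array([527.2, -92.6]), array([510.7, -85.5]), array([515.8, -70.2])]
board corners [array([ 557.6, -226.2]), array([ 428. , -261.2]), array([ 462.6, -392.7])]
top lid px 287.5 226.1428565979004 11.685823440551758 [519.17883884 -80.12783484  68.        ]
```

>>> send_rows:
  series:
    - {"ax":0,"ay":0,"az":0.02,"dx":3,"dy":-1.6,"dz":1,"hand":0}
    - {"ax":0,"ay":0,"az":0.035,"dx":6.6,"dy":-3.5,"dz":4,"hand":0}
    - {"ax":0,"ay":0,"az":0.035,"dx":6.6,"dy":-3.5,"dz":8,"hand":0}
    - {"ax":0,"ay":0,"az":0.035,"dx":6.6,"dy":-3.5,"dz":11,"hand":0}
    - {"ax":0,"ay":0,"az":0.035,"dx":6.6,"dy":-3.5,"dz":13,"hand":0}
    - {"ax":0,"ay":0,"az":0.035,"dx":6.6,"dy":-3.5,"dz":14,"hand":0}
    - {"ax":0,"ay":0,"az":0.035,"dx":6.6,"dy":-3.5,"dz":15,"hand":0}
    - {"ax":0,"ay":0,"az":0.035,"dx":6.6,"dy":-3.5,"dz":15.8,"hand":0}
    - {"ax":0,"ay":0,"az":0.035,"dx":6.6,"dy":-3.5,"dz":15.8,"hand":0}
    - {"ax":0,"ay":0,"az":0.035,"dx":6.6,"dy":-3.5,"dz":15.8,"hand":0}

```text
clock: 2.75
eef_pos: [521.5, -79.9, 152.6]
tool_rot: [-3.141, -0.001, -0.41]
force: [0.1, -1.1, 0.6]
width: 85.3
gripper_force: 0.0
```

```bash
python3 - <<'E'
from h import *
F=[]
for i in range(6): g=get_image('wrist'); F.append(read_state()['force'])
print(np.round(F,2)); print(read_state()['eef_pos'],read_state()['tau']); np.savez('pics/w3.npz',**g)
cv2.imwrite('pics/w3.png',cv2.cvtColor(g['pixels'],cv2.COLOR_RGB2BGR))
E
```

```text
[[-0.04 -0.47  0.68]
 [-0.05  0.44  0.34]
 [ 0.92  0.22 -0.43]
 [-0.17  0.45  0.52]
 [ 0.3   0.29  0.17]
 [-0.43 -0.04 -0.63]]
[521.34567332 -79.65988388 152.47166993] [ 1.25922702e-02 -4.79870796e+01  1.73577525e+00 -1.29074630e+01
  7.71642022e-03 -3.78343699e-03  4.19729088e-05]
```

View pics/w3.png

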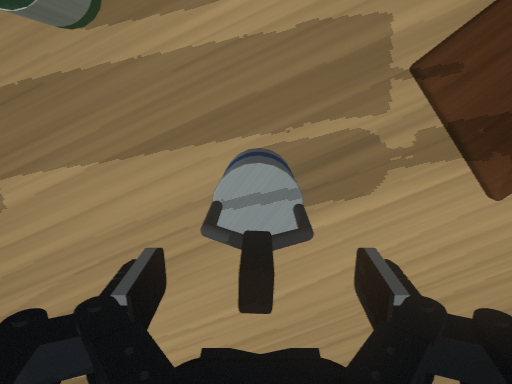

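The tab sits centred between the open fingers, at x≈256 against a finger centre of 260, so the grasp is aligned. I'll close now.

>>> send_rows:
  series:
    - {"ax":0,"ay":0,"az":0,"dx":0,"dy":0,"dz":0,"hand":0.5}
    - {"ax":0,"ay":0,"az":0,"dx":0,"dy":0,"dz":0,"hand":0.8}
    - {"ax":0,"ay":0,"az":0,"dx":0,"dy":0,"dz":0,"hand":1}
    - {"ax":0,"ay":0,"az":0,"dx":0,"dy":0,"dz":0,"hand":1}
    - {"ax":0,"ay":0,"az":0,"dx":0,"dy":0,"dz":0,"hand":1}
    - {"ax":0,"ay":0,"az":0,"dx":0,"dy":0,"dz":0,"hand":1}
    - {"ax":0,"ay":0,"az":0,"dx":0,"dy":0,"dz":0,"hand":1}
    - {"ax":0,"ay":0,"az":0,"dx":0,"dy":0,"dz":0,"hand":1}

```text
clock: 3.85
eef_pos: [521.1, -79.5, 152.0]
tool_rot: [-3.141, -0.0, -0.41]
force: [0.6, 1.2, -0.5]
width: 13.7
gripper_force: 60.2
```

>>> send_rows:
  series:
    - {"ax":0,"ay":0,"az":0,"dx":0,"dy":0,"dz":-0.5,"hand":1}
    - {"ax":0,"ay":0,"az":0,"dx":0,"dy":0,"dz":-2,"hand":1}
    - {"ax":0,"ay":0,"az":0,"dx":0,"dy":0,"dz":-5,"hand":1}
    - {"ax":0,"ay":0,"az":0,"dx":0,"dy":0,"dz":-8,"hand":1}
    - {"ax":0,"ay":0,"az":0,"dx":0,"dy":0,"dz":-11,"hand":1}
    - {"ax":0,"ay":0,"az":0,"dx":0,"dy":0,"dz":-13.5,"hand":1}
    - {"ax":0,"ay":0,"az":0,"dx":0,"dy":0,"dz":-15,"hand":1}
    - {"ax":0,"ay":0,"az":0,"dx":0,"dy":0,"dz":-15.3,"hand":1}
    - {"ax":0,"ay":0,"az":0,"dx":0,"dy":0,"dz":-15.3,"hand":1}

```text
clock: 4.75
eef_pos: [520.5, -79.8, 304.7]
tool_rot: [3.141, 0.001, -0.41]
force: [-0.5, 0.2, -5.5]
width: 13.4
gripper_force: 59.7
```

```bash
python3 - <<'E'
from h import *
F=[];T=[]
for i in range(14): g=get_image('scene'); s=read_state(); F.append(s['force']);T.append(s['tau'])
print(np.mean(F,0),np.std(F,0)); print(s['eef_pos'],s['tool_rot'],s['width'],s['qpos']); print(np.mean(T,0).round(3),np.std(T,0).round(3))
E
```

```text
[ 0.22435502 -0.06138515 -4.76440818] [0.5446961  0.44059397 0.32303999]
[521.06052968 -79.68934992 305.00795066] [-3.14155476e+00 -1.52564247e-05 -4.10189516e-01] 13.17820685777315 [ 0.01203441  0.39098075  0.12226071  1.78919814 -0.05661614  0.96477226
 -1.82356448]
[ 8.0000e-03 -4.5284e+01  1.6280e+00 -2.0463e+01  1.2000e-02  8.0000e-03
 -0.0000e+00] [0.01  0.337 0.025 0.164 0.003 0.014 0.   ]
```

>>> send_rows:
  series:
    - {"ax":0,"ay":0,"az":-0.1,"dx":0.2,"dy":-0.5,"dz":0,"hand":1}
    - {"ax":0,"ay":0,"az":-0.24,"dx":0.6,"dy":-1.5,"dz":0,"hand":1}
    - {"ax":0,"ay":0,"az":-0.38,"dx":1.1,"dy":-2.5,"dz":0,"hand":1}
    - {"ax":0,"ay":0,"az":-0.52,"dx":1.6,"dy":-3.6,"dz":0,"hand":1}
    - {"ax":0,"ay":0,"az":-0.66,"dx":2.1,"dy":-4.8,"dz":0,"hand":1}
    - {"ax":0,"ay":0,"az":-0.8,"dx":2.6,"dy":-6,"dz":0,"hand":1}
    - {"ax":0,"ay":0,"az":-0.94,"dx":3.1,"dy":-7.2,"dz":0,"hand":1}
    - {"ax":0,"ay":0,"az":-1.08,"dx":3.6,"dy":-8.4,"dz":0,"hand":1}
    - {"ax":0,"ay":0,"az":-1.2,"dx":4.1,"dy":-9.3,"dz":0,"hand":1}
    - {"ax":0,"ay":0,"az":-1.3,"dx":4.3,"dy":-9.9,"dz":0,"hand":1}

```text
clock: 6.45
eef_pos: [600.7, -5.5, 304.8]
tool_rot: [3.142, -0.001, 0.895]
force: [0.1, -0.5, -5.0]
width: 13.4
gripper_force: 59.7
```

>>> send_rows:
  series:
    - {"ax":0,"ay":0,"az":-0.1,"dx":0,"dy":0,"dz":0,"hand":1}
    - {"ax":0,"ay":0,"az":-0.2,"dx":0,"dy":0,"dz":0,"hand":1}
    - {"ax":0,"ay":0,"az":-0.3,"dx":0,"dy":0,"dz":0,"hand":1}
    - {"ax":0,"ay":0,"az":-0.36,"dx":0,"dy":0,"dz":0,"hand":1}
    - {"ax":0,"ay":0,"az":-0.36,"dx":0,"dy":0,"dz":0,"hand":1}
    - {"ax":0,"ay":0,"az":-0.36,"dx":0,"dy":0,"dz":0,"hand":1}
    - {"ax":0,"ay":0,"az":-0.36,"dx":0,"dy":0,"dz":0,"hand":1}

```text
clock: 7.15
eef_pos: [600.0, -6.2, 305.0]
tool_rot: [-3.142, 0.0, 1.249]
force: [1.6, -0.8, -4.5]
width: 13.1
gripper_force: 59.6
```

```bash
python3 - <<'E'
from h import *
g=snap('wrist','w4'); t=snap('top','top4'); s=read_state(); print(s['eef_pos'],s['tool_rot'],s['force'])
d=np.array([.3124,.95]); S=np.array([623.5,64.8])
print(proj(g,[[*(S-23*d),264],[*S,242],[*(S+35*d),250],[*(S+100*d),250]]).round(1))
E
```

```text
[599.9662252   -6.090801   305.01319674] [3.14155132e+00 1.32155273e-04 1.24911108e+00] [ 0.04034092 -0.82348574 -4.86143359]
[[ 257.9  137.4]
 [ 257.8   89.8]
 [ 257.3   15.5]
 [ 256.4 -151.3]]
```

View pics/w4.png

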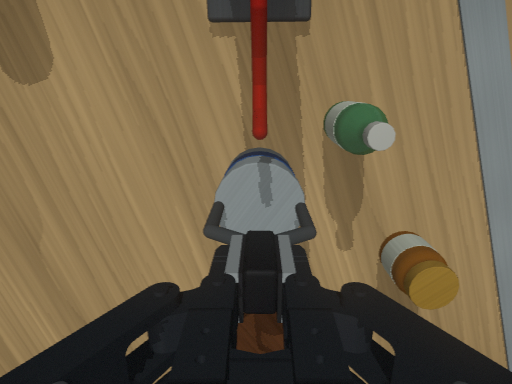

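The hook tip shows at (260,138), where I predicted it. The rod is vertical in the image and centred on the handle, whose uprights are at 213 and 307. I'll move in over the hook.

>>> send_rows:
  series:
    - {"ax":0,"ay":0,"az":0,"dx":0.5,"dy":0,"dz":0,"hand":1}
    - {"ax":0,"ay":0,"az":0,"dx":1.5,"dy":0,"dz":0,"hand":1}
    - {"ax":0,"ay":0,"az":0,"dx":2.5,"dy":0,"dz":0,"hand":1}
    - {"ax":0,"ay":0,"az":0,"dx":3.5,"dy":0,"dz":0,"hand":1}
    - {"ax":0,"ay":0,"az":0,"dx":4.5,"dy":0,"dz":0,"hand":1}
    - {"ax":0,"ay":0,"az":0,"dx":5.5,"dy":0,"dz":0,"hand":1}
    - {"ax":0,"ay":0,"az":0,"dx":6.5,"dy":0,"dz":0,"hand":1}
    - {"ax":0,"ay":0,"az":0,"dx":7.2,"dy":0,"dz":0,"hand":1}
    - {"ax":0,"ay":0,"az":0,"dx":7.5,"dy":0,"dz":0,"hand":1}
    - {"ax":0,"ay":0,"az":0,"dx":7.5,"dy":0,"dz":0,"hand":1}

```text
clock: 8.25
eef_pos: [623.7, 65.6, 304.9]
tool_rot: [-3.141, -0.0, 1.25]
force: [0.1, -0.2, -4.5]
width: 13.3
gripper_force: 59.7
```

```bash
python3 - <<'E'
from h import *
F=[];T=[]
for i in range(10): g=get_image('wrist'); s=read_state(); F.append(s['force']);T.append(s['tau'])
print(np.mean(F,0),np.std(F,0),np.mean(T,0)[[1,3]],np.std(T,0)[[1,3]],s['eef_pos'])
np.savez('pics/w5.npz',**g); cv2.imwrite('pics/w5.png',cv2.cvtColor(g['pixels'],cv2.COLOR_RGB2BGR))
E
```

```text
[-0.00965442 -0.20767745 -4.77680819] [0.38479392 0.43199225 0.35721492] [-55.87700701 -21.89443517] [0.02089332 0.03828404] [623.60662384  64.91047229 305.06032565]
```

View pics/w5.png

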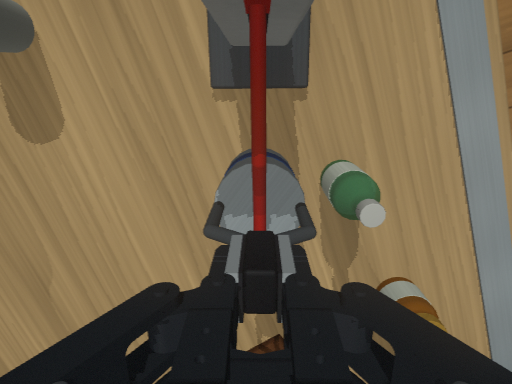

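The wrist view shows the rod passing centrally through the handle opening, at about (260,200). I'll lower slowly.

>>> send_rows:
  series:
    - {"ax":0,"ay":0,"az":0,"dx":0,"dy":0,"dz":0.3,"hand":1}
    - {"ax":0,"ay":0,"az":0,"dx":0,"dy":0,"dz":0.6,"hand":1}
    - {"ax":0,"ay":0,"az":0,"dx":0,"dy":0,"dz":0.9,"hand":1}
    - {"ax":0,"ay":0,"az":0,"dx":0,"dy":0,"dz":1.2,"hand":1}
    - {"ax":0,"ay":0,"az":0,"dx":0,"dy":0,"dz":1.5,"hand":1}
    - {"ax":0,"ay":0,"az":0,"dx":0,"dy":0,"dz":1.8,"hand":1}
    - {"ax":0,"ay":0,"az":0,"dx":0,"dy":0,"dz":2.1,"hand":1}
    - {"ax":0,"ay":0,"az":0,"dx":0,"dy":0,"dz":2.3,"hand":1}
    - {"ax":0,"ay":0,"az":0,"dx":0,"dy":0,"dz":2.5,"hand":1}
    - {"ax":0,"ay":0,"az":0,"dx":0,"dy":0,"dz":2.7,"hand":1}

```text
clock: 9.75
eef_pos: [623.7, 65.1, 277.9]
tool_rot: [3.141, 0.0, 1.25]
force: [0.4, -0.5, -4.2]
width: 13.4
gripper_force: 59.7
```

>>> send_rows:
  series:
    - {"ax":0,"ay":0,"az":0,"dx":0,"dy":0,"dz":0.2,"hand":1}
    - {"ax":0,"ay":0,"az":0,"dx":0,"dy":0,"dz":0.4,"hand":1}
    - {"ax":0,"ay":0,"az":0,"dx":0,"dy":0,"dz":0.6,"hand":1}
    - {"ax":0,"ay":0,"az":0,"dx":0,"dy":0,"dz":0.8,"hand":1}
    - {"ax":0,"ay":0,"az":0,"dx":0,"dy":0,"dz":1.0,"hand":1}
    - {"ax":0,"ay":0,"az":0,"dx":0,"dy":0,"dz":1.2,"hand":1}
    - {"ax":0,"ay":0,"az":0,"dx":0,"dy":0,"dz":1.4,"hand":1}
    - {"ax":0,"ay":0,"az":0,"dx":0,"dy":0,"dz":1.6,"hand":1}
    - {"ax":0,"ay":0,"az":0,"dx":0,"dy":0,"dz":1.8,"hand":1}
    - {"ax":0,"ay":0,"az":0,"dx":0,"dy":0,"dz":2.0,"hand":1}

```text
clock: 10.75
eef_pos: [623.7, 65.1, 257.9]
tool_rot: [3.141, -0.0, 1.25]
force: [-0.3, 0.0, -2.9]
width: 13.0
gripper_force: 59.7
```

```bash
python3 - <<'E'
from h import *
F=[];T=[]
for i in range(12): g=get_image('wrist'); s=read_state(); F.append(s['force']);T.append(s['tau'])
print(np.mean(F,0),np.std(F,0),np.mean(T[4:],0)[[1,3]],s['eef_pos'],s['qpos'],s['clock'],s['width'])
E
```

```text
[-0.28022307 -0.30976784 -2.42867553] [0.55191719 0.65316607 0.47512783] [-55.52790642 -20.0411953 ] [623.68740734  65.09084137 258.09597259] [ 0.0330119   0.59960966 -0.3000307   1.57004506  0.19932062  1.00195657
 -0.64643671] 11.35 12.843610277846793
```

>>> send_rows:
  series:
    - {"ax":0,"ay":0,"az":0,"dx":0,"dy":0,"dz":0.25,"hand":1}
    - {"ax":0,"ay":0,"az":0,"dx":0,"dy":0,"dz":0.5,"hand":1}
    - {"ax":0,"ay":0,"az":0,"dx":0,"dy":0,"dz":0.75,"hand":1}
    - {"ax":0,"ay":0,"az":0,"dx":0,"dy":0,"dz":1.0,"hand":1}
    - {"ax":0,"ay":0,"az":0,"dx":0,"dy":0,"dz":1.25,"hand":1}
    - {"ax":0,"ay":0,"az":0,"dx":0,"dy":0,"dz":1.5,"hand":1}
    - {"ax":0,"ay":0,"az":0,"dx":0,"dy":0,"dz":1.7,"hand":1}
    - {"ax":0,"ay":0,"az":0,"dx":0,"dy":0,"dz":1.9,"hand":1}
    - {"ax":0,"ay":0,"az":0,"dx":0,"dy":0,"dz":2.1,"hand":1}
    - {"ax":0,"ay":0,"az":0,"dx":0,"dy":0,"dz":2.3,"hand":1}

```text
clock: 12.35
eef_pos: [623.8, 65.2, 235.0]
tool_rot: [3.141, -0.0, 1.25]
force: [0.6, -0.1, -0.3]
width: 13.5
gripper_force: 60.1
```

```bash
python3 - <<'E'
from h import *
F=[];T=[]
for i in range(20): g=get_image('wrist'); s=read_state(); F.append(s['force']);T.append(s['tau'])
print(np.mean(F,0),np.std(F,0),np.mean(T[4:],0)[[1,3]],s['eef_pos'],s['clock'],s['width'])
E
```

```text
[ 0.58149261  0.15057385 -0.53532829] [0.52644057 0.31526454 0.54480675] [-54.73771423 -18.17562908] [623.72579034  65.08961516 235.05868486] 13.35 13.021697965862877
```

>>> send_rows:
  series:
    - {"ax":0,"ay":0,"az":0,"dx":0,"dy":0,"dz":0.2,"hand":1}
    - {"ax":0,"ay":0,"az":0,"dx":0,"dy":0,"dz":0.4,"hand":1}
    - {"ax":0,"ay":0,"az":0,"dx":0,"dy":0,"dz":0.4,"hand":1}
    - {"ax":0,"ay":0,"az":0,"dx":0,"dy":0,"dz":0.4,"hand":1}
    - {"ax":0,"ay":0,"az":0,"dx":0,"dy":0,"dz":0.4,"hand":1}

```text
clock: 13.85
eef_pos: [623.7, 65.1, 231.1]
tool_rot: [3.141, -0.0, 1.25]
force: [1.0, 0.1, -0.3]
width: 13.3
gripper_force: 60.2
```

>>> send_rows:
  series:
    - {"ax":0,"ay":0,"az":0,"dx":0,"dy":0,"dz":0,"hand":0.8}
    - {"ax":0,"ay":0,"az":0,"dx":0,"dy":0,"dz":0,"hand":0.7}
    - {"ax":0,"ay":0,"az":0,"dx":0,"dy":0,"dz":0,"hand":0.5}
    - {"ax":0,"ay":0,"az":0,"dx":0,"dy":0,"dz":0,"hand":0.3}
    - {"ax":0,"ay":0,"az":0,"dx":0,"dy":0,"dz":0,"hand":0.2}

```text
clock: 14.35
eef_pos: [623.6, 65.1, 231.0]
tool_rot: [-3.141, 0.0, 1.25]
force: [-0.2, -0.6, 0.0]
width: 67.3
gripper_force: 0.0
```

```bash
python3 - <<'E'
from h import *
im0=None; F=[]
for i in range(30):
    g=get_image('wrist'); s=read_state(); F.append(s['force'])
    im=cv2.cvtColor(g['pixels'],cv2.COLOR_RGB2GRAY)[120:320,190:330].astype(np.float32)
    if im0 is None: im0=im
    if i%2==0: print(i,np.round(cv2.phaseCorrelate(im0,im)[0],2), round(float(np.abs(im-im0).mean()),2))
print(np.mean(F,0),s['eef_pos'],s['clock'],s['width'],s['gripper_force'])
np.savez('pics/w6.npz',**g); cv2.imwrite('pics/w6.png',cv2.cvtColor(g['pixels'],cv2.COLOR_RGB2BGR))
E
```

```text
0 [0. 0.] 0.0
2 [-0.09  0.51] 1.28
4 [-0.03  0.24] 1.11
6 [ 0.   -0.23] 1.17
8 [ 0.   -0.26] 1.21
10 [0.   0.08] 1.06
12 [-0.05  0.29] 1.17
14 [-0.03  0.15] 1.08
16 [-0.03 -0.12] 1.08
18 [ 0.  -0.1] 1.09
20 [0.01 0.07] 1.05
22 [0.01 0.14] 1.09
24 [-0.    0.09] 1.05
26 [-0.01 -0.03] 1.07
28 [ 0.   -0.02] 1.06
[-0.21536636 -0.0744217   0.01703585] [623.63229725  65.06883806 231.029561  ] 15.85 67.99967911332932 0.0
```

View pics/w6.png

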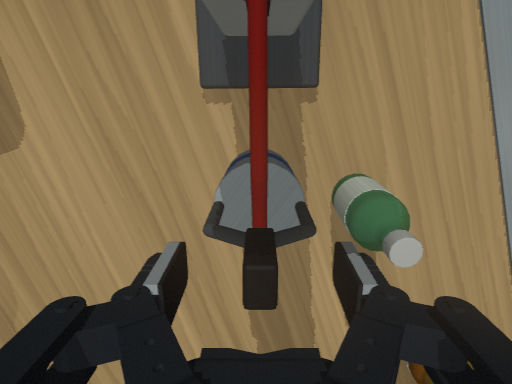

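The canister hangs on the hook clear of both fingers, with the tab at (260,268) and its residual motion dying out. I'll wait.

>>> send_rows:
  series:
    - {"ax":0,"ay":0,"az":0,"dx":0,"dy":0,"dz":0,"hand":0.2}
    - {"ax":0,"ay":0,"az":0,"dx":0,"dy":0,"dz":0,"hand":0.2}
    - {"ax":0,"ay":0,"az":0,"dx":0,"dy":0,"dz":0,"hand":0.2}
    - {"ax":0,"ay":0,"az":0,"dx":0,"dy":0,"dz":0,"hand":0.2}
    - {"ax":0,"ay":0,"az":0,"dx":0,"dy":0,"dz":0,"hand":0.2}
    - {"ax":0,"ay":0,"az":0,"dx":0,"dy":0,"dz":0,"hand":0.2}
    - {"ax":0,"ay":0,"az":0,"dx":0,"dy":0,"dz":0,"hand":0.2}
    - {"ax":0,"ay":0,"az":0,"dx":0,"dy":0,"dz":0,"hand":0.2}
    - {"ax":0,"ay":0,"az":0,"dx":0,"dy":0,"dz":0,"hand":0.2}
    - {"ax":0,"ay":0,"az":0,"dx":0,"dy":0,"dz":0,"hand":0.2}

```text
clock: 16.85
eef_pos: [623.7, 65.1, 231.0]
tool_rot: [3.142, -0.0, 1.25]
force: [-0.6, -0.4, -0.1]
width: 68.4
gripper_force: 0.0
```

>>> send_rows:
  series:
    - {"ax":0,"ay":0,"az":0,"dx":0,"dy":0,"dz":0,"hand":0.2}
    - {"ax":0,"ay":0,"az":0,"dx":0,"dy":0,"dz":0,"hand":0.2}
    - {"ax":0,"ay":0,"az":0,"dx":0,"dy":0,"dz":0,"hand":0.2}
    - {"ax":0,"ay":0,"az":0,"dx":0,"dy":0,"dz":0,"hand":0.2}
    - {"ax":0,"ay":0,"az":0,"dx":0,"dy":0,"dz":0,"hand":0.2}
    - {"ax":0,"ay":0,"az":0,"dx":0,"dy":0,"dz":0,"hand":0.2}
    - {"ax":0,"ay":0,"az":0,"dx":0,"dy":0,"dz":0,"hand":0.2}
    - {"ax":0,"ay":0,"az":0,"dx":0,"dy":0,"dz":0,"hand":0.2}
    - {"ax":0,"ay":0,"az":0,"dx":0,"dy":0,"dz":0,"hand":0.2}
    - {"ax":0,"ay":0,"az":0,"dx":0,"dy":0,"dz":0,"hand":0.2}

```text
clock: 17.85
eef_pos: [623.6, 65.1, 231.0]
tool_rot: [-3.142, 0.0, 1.25]
force: [-0.5, 0.3, 1.2]
width: 68.4
gripper_force: 0.0
```

>>> send_rows:
  series:
    - {"ax":0,"ay":0,"az":0,"dx":0,"dy":0,"dz":0,"hand":0.2}
    - {"ax":0,"ay":0,"az":0,"dx":0,"dy":0,"dz":0,"hand":0.2}
    - {"ax":0,"ay":0,"az":0,"dx":0,"dy":0,"dz":0,"hand":0.2}
    - {"ax":0,"ay":0,"az":0,"dx":0,"dy":0,"dz":0,"hand":0.2}
    - {"ax":0,"ay":0,"az":0,"dx":0,"dy":0,"dz":0,"hand":0.2}
    - {"ax":0,"ay":0,"az":0,"dx":0,"dy":0,"dz":0,"hand":0.2}
    - {"ax":0,"ay":0,"az":0,"dx":0,"dy":0,"dz":0,"hand":0.2}
    - {"ax":0,"ay":0,"az":0,"dx":0,"dy":0,"dz":0,"hand":0.2}
    - {"ax":0,"ay":0,"az":0,"dx":0,"dy":0,"dz":0,"hand":0.2}
    - {"ax":0,"ay":0,"az":0,"dx":0,"dy":0,"dz":0,"hand":0.2}

```text
clock: 18.85
eef_pos: [623.6, 65.1, 231.0]
tool_rot: [-3.142, -0.0, 1.25]
force: [0.2, 0.2, 0.4]
width: 68.4
gripper_force: 0.0
```

```bash
python3 - <<'E'
from h import *
im0=cv2.cvtColor(np.load('pics/w6.npz')['pixels'],cv2.COLOR_RGB2GRAY)[120:320,190:330].astype(np.float32)
for i in range(12):
    g=get_image('wrist')
    im=cv2.cvtColor(g['pixels'],cv2.COLOR_RGB2GRAY)[120:320,190:330].astype(np.float32)
    print(np.round(cv2.phaseCorrelate(im0,im)[0],2).tolist(),end=' ')
print(read_state()['clock'])
E
```

```text
[0.01, 0.02] [0.01, 0.02] [0.01, 0.02] [0.01, 0.01] [0.0, 0.0] [-0.0, -0.0] [0.0, 0.01] [0.0, 0.0] [0.0, -0.01] [0.01, 0.02] [-0.02, 0.01] [0.01, 0.01] 19.45
```

>>> send_rows:
  series:
    - {"ax":0,"ay":0,"az":0,"dx":0,"dy":0,"dz":0,"hand":0.4}
    - {"ax":0,"ay":0,"az":0,"dx":0,"dy":0,"dz":0,"hand":0.6}
    - {"ax":0,"ay":0,"az":0,"dx":0,"dy":0,"dz":0,"hand":0.7}
    - {"ax":0,"ay":0,"az":0,"dx":0,"dy":0,"dz":0,"hand":0.74}
    - {"ax":0,"ay":0,"az":0,"dx":0,"dy":0,"dz":0,"hand":0.77}
    - {"ax":0,"ay":0,"az":0,"dx":0,"dy":0,"dz":0,"hand":0.79}
    - {"ax":0,"ay":0,"az":0,"dx":0,"dy":0,"dz":0,"hand":0.81}
    - {"ax":0,"ay":0,"az":0,"dx":0,"dy":0,"dz":0,"hand":0.83}
    - {"ax":0,"ay":0,"az":0,"dx":0,"dy":0,"dz":0,"hand":0.85}
    - {"ax":0,"ay":0,"az":0,"dx":0,"dy":0,"dz":0,"hand":0.87}

```text
clock: 20.45
eef_pos: [623.6, 65.1, 231.0]
tool_rot: [-3.141, 0.0, 1.25]
force: [-0.8, 0.1, 0.2]
width: 13.1
gripper_force: 58.3
```

>>> send_rows:
  series:
    - {"ax":0,"ay":0,"az":0,"dx":0,"dy":0,"dz":0,"hand":1}
    - {"ax":0,"ay":0,"az":0,"dx":0,"dy":0,"dz":0,"hand":1}
    - {"ax":0,"ay":0,"az":0,"dx":0,"dy":0,"dz":0,"hand":1}
    - {"ax":0,"ay":0,"az":0,"dx":0,"dy":0,"dz":0,"hand":1}

```text
clock: 20.85
eef_pos: [623.6, 65.1, 231.0]
tool_rot: [-3.142, 0.0, 1.25]
force: [-1.0, 0.3, 1.2]
width: 13.1
gripper_force: 58.3
```

>>> send_rows:
  series:
    - {"ax":0,"ay":0,"az":0,"dx":0,"dy":0,"dz":-0.15,"hand":1}
    - {"ax":0,"ay":0,"az":0,"dx":0,"dy":0,"dz":-0.4,"hand":1}
    - {"ax":0,"ay":0,"az":0,"dx":0,"dy":0,"dz":-0.65,"hand":1}
    - {"ax":0,"ay":0,"az":0,"dx":0,"dy":0,"dz":-0.9,"hand":1}
    - {"ax":0,"ay":0,"az":0,"dx":0,"dy":0,"dz":-1.15,"hand":1}
    - {"ax":0,"ay":0,"az":0,"dx":0,"dy":0,"dz":-1.4,"hand":1}
    - {"ax":0,"ay":0,"az":0,"dx":0,"dy":0,"dz":-1.65,"hand":1}
    - {"ax":0,"ay":0,"az":0,"dx":0,"dy":0,"dz":-1.9,"hand":1}
    - {"ax":0,"ay":0,"az":0,"dx":0,"dy":0,"dz":-2.15,"hand":1}
    - {"ax":0,"ay":0,"az":0,"dx":0,"dy":0,"dz":-2.4,"hand":1}

```text
clock: 21.85
eef_pos: [623.6, 65.1, 255.1]
tool_rot: [-3.141, 0.0, 1.25]
force: [0.5, 1.2, -2.0]
width: 13.2
gripper_force: 58.4
```

>>> send_rows:
  series:
    - {"ax":0,"ay":0,"az":0,"dx":0,"dy":0,"dz":-0.25,"hand":1}
    - {"ax":0,"ay":0,"az":0,"dx":0,"dy":0,"dz":-0.5,"hand":1}
    - {"ax":0,"ay":0,"az":0,"dx":0,"dy":0,"dz":-0.75,"hand":1}
    - {"ax":0,"ay":0,"az":0,"dx":0,"dy":0,"dz":-1.0,"hand":1}
    - {"ax":0,"ay":0,"az":0,"dx":0,"dy":0,"dz":-1.25,"hand":1}
    - {"ax":0,"ay":0,"az":0,"dx":0,"dy":0,"dz":-1.5,"hand":1}
    - {"ax":0,"ay":0,"az":0,"dx":0,"dy":0,"dz":-1.7,"hand":1}
    - {"ax":0,"ay":0,"az":0,"dx":0,"dy":0,"dz":-1.9,"hand":1}
    - {"ax":0,"ay":0,"az":0,"dx":0,"dy":0,"dz":-2.1,"hand":1}
    - {"ax":0,"ay":0,"az":0,"dx":0,"dy":0,"dz":-2.3,"hand":1}

```text
clock: 22.85
eef_pos: [623.6, 65.1, 278.0]
tool_rot: [-3.141, 0.0, 1.25]
force: [0.6, 0.2, -4.1]
width: 13.3
gripper_force: 58.3
```

>>> send_rows:
  series:
    - {"ax":0,"ay":0,"az":0,"dx":0,"dy":0,"dz":-0.2,"hand":1}
    - {"ax":0,"ay":0,"az":0,"dx":0,"dy":0,"dz":-0.4,"hand":1}
    - {"ax":0,"ay":0,"az":0,"dx":0,"dy":0,"dz":-0.7,"hand":1}
    - {"ax":0,"ay":0,"az":0,"dx":0,"dy":0,"dz":-1.0,"hand":1}
    - {"ax":0,"ay":0,"az":0,"dx":0,"dy":0,"dz":-1.4,"hand":1}
    - {"ax":0,"ay":0,"az":0,"dx":0,"dy":0,"dz":-1.8,"hand":1}
    - {"ax":0,"ay":0,"az":0,"dx":0,"dy":0,"dz":-2.2,"hand":1}
    - {"ax":0,"ay":0,"az":0,"dx":0,"dy":0,"dz":-2.6,"hand":1}
    - {"ax":0,"ay":0,"az":0,"dx":0,"dy":0,"dz":-2.8,"hand":1}
    - {"ax":0,"ay":0,"az":0,"dx":0,"dy":0,"dz":-2.8,"hand":1}

```text
clock: 23.85
eef_pos: [623.8, 65.2, 306.5]
tool_rot: [3.141, -0.0, 1.25]
force: [0.1, -0.0, -5.6]
width: 12.7
gripper_force: 58.4
```

```bash
python3 - <<'E'
from h import *
F=[]
for i in range(4): g=get_image('wrist'); s=read_state(); F.append(s['force'])
print(np.mean(F,0),s['eef_pos'],s['tool_rot'],s['clock'],s['width'])
cv2.imwrite('pics/w7.png',cv2.cvtColor(g['pixels'],cv2.COLOR_RGB2BGR))
E
```

```text
[-0.11137841 -0.22292366 -4.8822218 ] [623.46670608  65.0641799  305.7378821 ] [-3.14112857e+00  2.42200248e-04  1.24980796e+00] 24.05 13.17784501610416
```

View pics/w7.png

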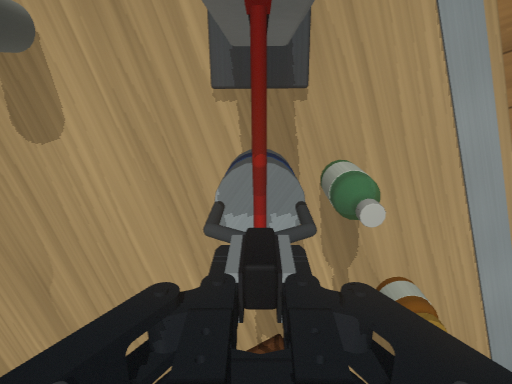

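The canister is clear above the hook, with the rod at its unloaded height. I'll back out and carry it to the board.

>>> send_rows:
  series:
    - {"ax":0,"ay":0,"az":0,"dx":-0.5,"dy":0,"dz":0,"hand":1}
    - {"ax":0,"ay":0,"az":0,"dx":-1.5,"dy":0,"dz":0,"hand":1}
    - {"ax":0,"ay":0,"az":0,"dx":-2.5,"dy":0,"dz":0,"hand":1}
    - {"ax":0,"ay":0,"az":0,"dx":-3.5,"dy":0,"dz":0,"hand":1}
    - {"ax":0,"ay":0,"az":0,"dx":-4.5,"dy":0,"dz":0,"hand":1}
    - {"ax":0,"ay":0,"az":0,"dx":-6,"dy":0,"dz":0,"hand":1}
    - {"ax":0,"ay":0,"az":0,"dx":-8,"dy":0,"dz":0,"hand":1}
    - {"ax":0,"ay":0,"az":0,"dx":-10,"dy":0.1,"dz":0,"hand":1}
    - {"ax":0,"ay":0,"az":0,"dx":-12.5,"dy":0.2,"dz":0,"hand":1}
    - {"ax":0,"ay":0,"az":0,"dx":-15,"dy":0.3,"dz":0,"hand":1}

```text
clock: 25.05
eef_pos: [578.5, -80.0, 306.2]
tool_rot: [3.141, 0.0, 1.25]
force: [0.7, -0.6, -3.5]
width: 13.6
gripper_force: 58.4
```

>>> send_rows:
  series:
    - {"ax":0,"ay":0,"az":0,"dx":-2.5,"dy":0,"dz":0,"hand":1}
    - {"ax":0,"ay":0,"az":0,"dx":-5,"dy":0.1,"dz":0,"hand":1}
    - {"ax":0,"ay":0,"az":0,"dx":-8,"dy":0.2,"dz":0,"hand":1}
    - {"ax":0,"ay":0,"az":0,"dx":-11,"dy":0.3,"dz":0,"hand":1}
    - {"ax":0,"ay":0,"az":0,"dx":-14,"dy":0.4,"dz":0,"hand":1}
    - {"ax":0,"ay":0,"az":0,"dx":-17,"dy":0.5,"dz":0,"hand":1}
    - {"ax":0,"ay":0,"az":0,"dx":-20,"dy":0.5,"dz":0,"hand":1}
    - {"ax":0,"ay":0,"az":0,"dx":-22,"dy":0.5,"dz":0,"hand":1}
    - {"ax":0,"ay":0,"az":0,"dx":-23.5,"dy":0.5,"dz":0,"hand":1}
    - {"ax":0,"ay":0,"az":0,"dx":-24.2,"dy":0.5,"dz":0,"hand":1}

```text
clock: 26.05
eef_pos: [506.3, -311.5, 306.0]
tool_rot: [-3.141, 0.001, 1.247]
force: [-0.5, -0.9, -4.7]
width: 13.9
gripper_force: 58.4
```

```bash
python3 - <<'E'
from h import *
g=get_image('top');s=read_state(); print(s['eef_pos'],s['tool_rot'],s['clock'])
R0=np.load('pics/top0.npz')['pixels'].astype(int); im=g['pixels'].astype(int)
print(np.abs(im-R0)[150:190,186:245].max(2).mean().round(2))  # hook region back?
g=get_image('wrist'); print(proj(g,[[509,-309.6,16],[557.6,-226.2,16],[462.6,-392.7,16],[509,-309.6,84]]).round(1))
cv2.imwrite('pics/w8.png',cv2.cvtColor(g['pixels'],cv2.COLOR_RGB2BGR))
E
```

```text
[ 506.38022699 -311.77616885  305.98789825] [-3.14154286e+00  1.19852199e-03  1.24715258e+00] 26.1
2.54
[[260.3 148.5]
 [276.8  70. ]
 [247.4 216.5]
 [260.5 159.4]]
```

View pics/w8.png

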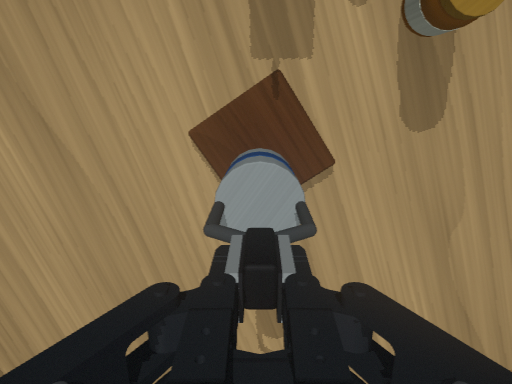

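The board's near corner appears at (277,70), exactly where predicted, so I'll lower.

>>> send_rows:
  series:
    - {"ax":0,"ay":0,"az":0,"dx":0.3,"dy":0.1,"dz":1.5,"hand":1}
    - {"ax":0,"ay":0,"az":0,"dx":0.3,"dy":0.1,"dz":4,"hand":1}
    - {"ax":0,"ay":0,"az":0,"dx":0.3,"dy":0.1,"dz":6.5,"hand":1}
    - {"ax":0,"ay":0,"az":0,"dx":0.3,"dy":0.1,"dz":9,"hand":1}
    - {"ax":0,"ay":0,"az":0,"dx":0.3,"dy":0.1,"dz":11,"hand":1}
    - {"ax":0,"ay":0,"az":0,"dx":0.3,"dy":0.1,"dz":12.3,"hand":1}
    - {"ax":0,"ay":0,"az":0,"dx":0.3,"dy":0.1,"dz":13,"hand":1}
    - {"ax":0,"ay":0,"az":0,"dx":0.3,"dy":0.1,"dz":13.3,"hand":1}
    - {"ax":0,"ay":0,"az":0,"dx":0.3,"dy":0.1,"dz":13.3,"hand":1}

```text
clock: 27.05
eef_pos: [510.0, -306.7, 173.4]
tool_rot: [3.141, -0.0, 1.25]
force: [0.8, -0.9, -3.4]
width: 13.1
gripper_force: 58.6
```

>>> send_rows:
  series:
    - {"ax":0,"ay":0,"az":0,"dx":0,"dy":0,"dz":0.1,"hand":1}
    - {"ax":0,"ay":0,"az":0,"dx":0,"dy":0,"dz":0.2,"hand":1}
    - {"ax":0,"ay":0,"az":0,"dx":0,"dy":0,"dz":0.3,"hand":1}
    - {"ax":0,"ay":0,"az":0,"dx":0,"dy":0,"dz":0.3,"hand":1}

```text
clock: 27.45
eef_pos: [509.4, -306.9, 170.1]
tool_rot: [3.141, 0.0, 1.25]
force: [0.5, -0.5, -5.0]
width: 13.2
gripper_force: 58.6
```

>>> send_rows:
  series:
    - {"ax":0,"ay":0,"az":0,"dx":0,"dy":0,"dz":0.05,"hand":1}
    - {"ax":0,"ay":0,"az":0,"dx":0,"dy":0,"dz":0.1,"hand":1}
    - {"ax":0,"ay":0,"az":0,"dx":0,"dy":0,"dz":0.15,"hand":1}
    - {"ax":0,"ay":0,"az":0,"dx":0,"dy":0,"dz":0.15,"hand":1}

```text
clock: 27.85
eef_pos: [509.5, -306.9, 168.7]
tool_rot: [3.141, 0.0, 1.25]
force: [0.5, 1.0, -2.7]
width: 13.5
gripper_force: 58.9
```

>>> send_rows:
  series:
    - {"ax":0,"ay":0,"az":0,"dx":0,"dy":0,"dz":0.05,"hand":1}
    - {"ax":0,"ay":0,"az":0,"dx":0,"dy":0,"dz":0.05,"hand":1}
    - {"ax":0,"ay":0,"az":0,"dx":0,"dy":0,"dz":0.05,"hand":1}

```text
clock: 28.15
eef_pos: [509.6, -307.1, 168.6]
tool_rot: [3.141, 0.0, 1.25]
force: [-1.5, -0.1, 2.7]
width: 13.3
gripper_force: 59.7
```

```bash
python3 - <<'E'
from h import *
F=[]
for i in range(8): g=get_image('wrist'); s=read_state(); F.append(s['force'])
print(np.mean(F,0),s['eef_pos'])
E
```

```text
[-1.4480764  -0.44054007  4.60005508] [ 509.60504563 -307.14415561  168.57752096]
```

>>> send_rows:
  series:
    - {"ax":0,"ay":0,"az":0,"dx":0,"dy":0,"dz":-0.03,"hand":1}
    - {"ax":0,"ay":0,"az":0,"dx":0,"dy":0,"dz":-0.03,"hand":0.8}
    - {"ax":0,"ay":0,"az":0,"dx":0,"dy":0,"dz":-0.03,"hand":0.6}
    - {"ax":0,"ay":0,"az":0,"dx":0,"dy":0,"dz":-0.03,"hand":0.3}
    - {"ax":0,"ay":0,"az":0,"dx":0,"dy":0,"dz":-0.03,"hand":0}
    - {"ax":0,"ay":0,"az":0,"dx":0,"dy":0,"dz":-0.03,"hand":0}
    - {"ax":0,"ay":0,"az":0,"dx":0,"dy":0,"dz":-0.03,"hand":0}

```text
clock: 29.25
eef_pos: [509.5, -306.8, 168.3]
tool_rot: [3.142, -0.0, 1.25]
force: [-0.5, -0.3, 0.9]
width: 85.0
gripper_force: 0.0
```

>>> send_rows:
  series:
    - {"ax":0,"ay":0,"az":0,"dx":0,"dy":0,"dz":-1,"hand":0}
    - {"ax":0,"ay":0,"az":0,"dx":0,"dy":0,"dz":-3,"hand":0}
    - {"ax":0,"ay":0,"az":0,"dx":0,"dy":0,"dz":-6,"hand":0}
    - {"ax":0,"ay":0,"az":0,"dx":0,"dy":0,"dz":-9,"hand":0}
    - {"ax":0,"ay":0,"az":0,"dx":-3,"dy":0,"dz":-12,"hand":0}
    - {"ax":0,"ay":0,"az":0,"dx":-7,"dy":0,"dz":-13,"hand":0}
    - {"ax":0,"ay":0,"az":0,"dx":-10,"dy":0,"dz":-13,"hand":0}
    - {"ax":0,"ay":0,"az":0,"dx":-10,"dy":0,"dz":-13,"hand":0}
    - {"ax":0,"ay":0,"az":0,"dx":-10,"dy":0,"dz":-13,"hand":0}

```text
clock: 30.15
eef_pos: [477.5, -402.1, 298.7]
tool_rot: [3.141, -0.0, 1.248]
force: [-1.0, -0.2, -0.3]
width: 85.4
gripper_force: 0.0
```

```bash
python3 - <<'E'
from h import *
t=get_image('top'); R0=np.load('pics/top0.npz')['pixels']; 
g=get_image('wrist'); s=read_state(); print(s['eef_pos'],s['clock'],s['force'],proj(g,[[509,-309.6,16],[509,-309.6,84]]).round(1))
c=cv2.cvtColor
a=cv2.resize(t['pixels'][110:300,120:420],(400,253)); b=cv2.resize(R0[110:300,120:420],(400,253)); w=cv2.resize(g['pixels'],(440,330))
o=np.zeros((590,800,3),np.uint8); o[:253,:400]=a;o[:253,400:]=b;o[255:585,:440]=w; cv2.imwrite('pics/end.png',c(o,cv2.COLOR_RGB2BGR))
E
```

```text
[ 478.61523895 -400.16386691  298.51720666] 30.25 [-0.09123412 -0.01528347 -0.12229978] [[259.2  71.4]
 [259.2  67.4]]
```

View pics/end.png

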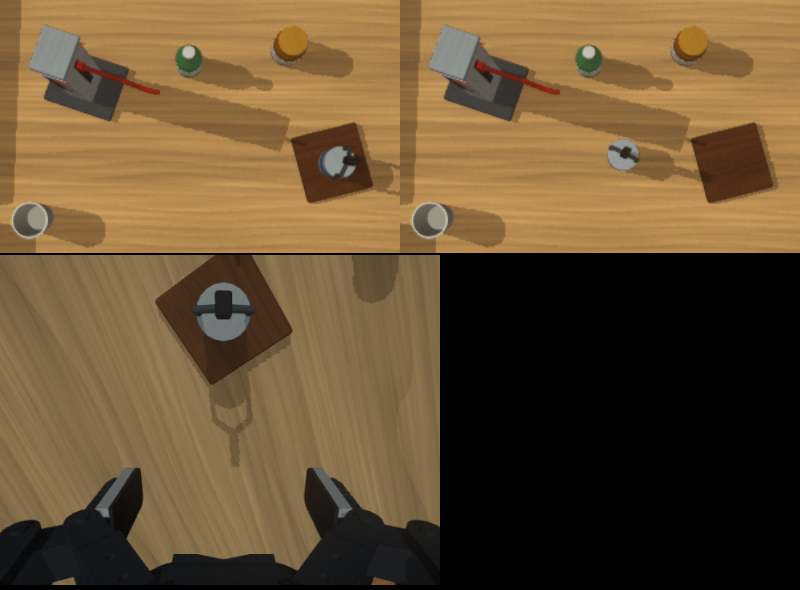

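The final views show the canister upright and centred on the board, at about (223,311) in the wrist view. The hook is empty and back at its starting position with its end at (158,92), and the jar, cup and bottle haven't moved.

```bash
python3 -c "
from cell import finish_job; print(finish_job())"
```

```text
the job is handed in; nothing more can be done
None
```

The job is handed in: the canister (about 4.8 N, so roughly 0.49 kg) hung still on the hook for more than two seconds and now stands upright and centred on the board, the hook is empty and back at the top, and the jar, cup and bottle are where they were; the verdict was not shown to me.

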